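Sort the bottles and stoppers into their trays at the end of the session

ROBOT

A 6-joint arm with a two-finger parallel gripper is mounted at the origin on a cart in front of the work surface, level with it; the furniture and walls round the work are solid. World frame = base frame: x ahead of the robot, y to its left, z up, the work surface at z = 0. Lengths are in m, angles in rad, forces in N, time in s.
With the tool pointing down it reaches from about 0.375 to 0.75 m from the base axis. Payload 9 kg.
Tool frame: the origin (TCP) lies midway between the tips of the shut fingers; the grasp point (between the pads) lies 19 mm behind it; y points along the fingers, x is the direction in which the jaws open and shut, and the axes are right-handed (so a half turn about y gives the same grasp; the last joint's range is limited). The gripper opens to 85 mm and grips with 20 to 120 N. Pads are 22 mm wide; open, the fingers measure 114 mm over their backs; the gripper's body (76 mm by 85 mm) begins 54 mm behind the grasp point. The pads swing forward as they close: fully open they stand 13 mm farther back than shut.
Start: joints at [1.076, 0.104, 0.097, 1.564, 0, 1.353], TCP at [0.164, 0.577, 0.211] pointing down, gripper open.
Joint ranges: [-2.99, 2.99], [-0.84, 1.86], [-1.1, 1.16], [-1.84, 2.11], [-1.51, 1.56], [-3.14, 3.14]. Speed limits (rad/s): [2.22, 2.22, 2.57, 3.14, 3.14, 3.14].

INTERFACE

Orientations are given as a 3x3 rotation matrix whose columns are the frame's x, y, z axes.
In Python, from bench import robot, release, grab, planner, cams gives the robot as it stands. Calls block until the motion is done:
- robot.goto(position, orientation): joint-space move of the TCP to a pose.
- robot.servo_line(position, orientation=None, feed=0.15): straight line of the TCP; orientation=None keeps the orientation; feed is the mean speed in m/s.
- robot.set_joints(angles): joint-space move.
- release() and grab(squeeze=None): open the fingers fully, or close them until they stop; squeeze is the grip in N (None keeps the last).
- robot.wait(seconds).
- planner.ik(position, orientation): joint angles nearest the present ones, or None.
- cams.snapshot(name): name is "scene" or "top" or "wrist"; returns a dict with "img" (384x512x3 uint8, blue, green, red), "vertical_fov" (degrees; the focal length in pixels is half the picture's height over the tangent of half this angle, whatever the lens; pixels are square), "cx", "cy" (the principal point, pixels), "k1" (the pictures are not rectified: a ray, as slopes to the right and down, at radius r is drawn at 1 + k1 r^2 times it, then the intrinsics apply), "pose" (4x4, takes a point from camera to world coordinates). Camera axes: x right, y down, z forward; pixel columns grow to the right and rows downward; lengths in m; the calibration is good to about 2 mm. A picture is of the moment at which its call begins. There is no depth.
A pose or a line that the arm cannot do raises robot.Unreachable and nothing moves.
- robot.sign_off(): hands the job in, once; it reports no verdict.
Readings, each from a call of its own:
- robot.read_time_s(): time.
- robot.read_joint_pos(): joint angles.
- robot.read_dq(): joint speeds.
- robot.read_joint_efforts(): joint torques, N m.
- robot.read_tool_pos(): TCP position.
- robot.read_tcp_rot(): TCP orientation.
- robot.read_ft_force(): force on the tool from outside, world axes, zero at the start.
- robot.read_moment(): the same for the moment, N m.
- robot.read_width(): finger opening in m.
Only numpy, scipy, OpenCV 4.12 (cv2) and the standard library are available. Lean on these libraries where they do the work, as an engineer would, in place of code of your own. Each camera call takes 0.05 s, during which the arm holds its last target. There are 200 camera calls.

TASK

Sort the small things at the front of the bench into the trays: stand both amber (brown) dropper bottles in the blue tray, the clear dropper bottle in the white tray, and both red rubber stoppers in the yellow tray, each upright and flat on the tray floor. Set the bottles down without dropping or tipping them, and leave the porcelain crucible and its lid where they are.

Things in the scene. Friction and masses are not known exactly. Their poses are not given: they have to be found in the camera images.
- amber_red_mid (a point): amber (brown) dropper bottle with a red rubber teat, 37 mm across the round body, 96 mm tall; grip it across the body at about half height, from any side. Stands upright on the bench among the other small things, any yaw. The point is on its axis half-way up, 48 mm above its foot; z along the axis to the top.
- amber_black_mid (a point): amber (brown) dropper bottle with a black rubber teat, 37 mm across the round body, 96 mm tall; grip it across the body at about half height, from any side. Stands upright on the bench among the other small things, any yaw. The point is on its axis half-way up, 48 mm above its foot; z along the axis to the top.
- clear_black_mid (a point): clear (whitish) dropper bottle with a black rubber teat, 37 mm across the round body, 96 mm tall; grip it across the body at about half height, from any side. Stands upright on the bench among the other small things, any yaw. The point is on its axis half-way up, 48 mm above its foot; z along the axis to the top.
- stopper_a_mid (a point): dark red rubber stopper (one of two alike), a truncated cone 25 mm across its upper face, a little narrower below, 24 mm tall, standing on its narrow end on the bench. The point is on its axis half-way up, 12 mm above its foot; z up along the axis. Grip it across anywhere round it.
- stopper_b_mid (a point): dark red rubber stopper (one of two alike), a truncated cone 25 mm across its upper face, a little narrower below, 24 mm tall, standing on its narrow end on the bench. The point is on its axis half-way up, 12 mm above its foot; z up along the axis. Grip it across anywhere round it.
- blue_tray: blue-coloured shallow plastic tray, fixed, outside 128 x 138 x 18 mm (x, y, z of its frame, rim 20 mm high at most, bead 4 mm wider all round), walls and floor 4 mm thick, so inside 120 x 130 mm, floor 4 mm up; undivided. Origin at the centre of its underside on the bench; z up; turned at most about 12 degrees about the vertical. Empty at the start. For the two amber dropper bottles, side by side.
- white_tray: white-coloured shallow plastic tray, fixed, outside 128 x 138 x 18 mm (x, y, z of its frame, rim 20 mm high at most, bead 4 mm wider all round), walls and floor 4 mm thick, so inside 120 x 130 mm, floor 4 mm up; undivided. Origin at the centre of its underside on the bench; z up; turned at most about 12 degrees about the vertical. Empty at the start. For the clear dropper bottle.
- yellow_tray: yellow-coloured shallow plastic tray, fixed, outside 128 x 138 x 18 mm (x, y, z of its frame, rim 20 mm high at most, bead 4 mm wider all round), walls and floor 4 mm thick, so inside 120 x 130 mm, floor 4 mm up; undivided. Origin at the centre of its underside on the bench; z up; turned at most about 12 degrees about the vertical. Empty at the start. For the two rubber stoppers, side by side.
- crucible_mid (a point): open white porcelain crucible, 41 mm across the rim, 32 mm tall; a loose bystander in the same row as the things to sort, to be left where it is. The point is on its axis 16 mm above its foot. Also: behind the row of trays and to its left stands fixed equipment up to 0.3 m tall, from 0.61 m ahead of the base on; keep loads nearer than that.
- crucible_lid_mid (a point): white porcelain crucible lid with a small knob, 43 mm across, 12 mm tall, lying on the bench in the same row; a loose bystander, to be left where it is. The point is on its axis 6 mm above the bench. The things of the row stand in random order, neighbours at least 90 mm apart centre to centre, all between 0.43 and 0.44 m ahead of the robot's base.

How it is judged:
By the outcome, as a careful person would: the job done as asked, in the order asked, and still so for the second after the job is handed in, with the robot touching nothing.
It also fails if it takes over 128 s, if anything falls off the work surface, if the arm or the gripper's body presses on something with over 40 N, if the wrist force passes 120 N, or if a joint passes its speed limit or range.

## Working session

There is one attempt and no reset: what is moved stays moved. The work goes in short steps, each a Python script; the robot and the scene stay as the last script left them, time stands still between calls to the robot, and variables do not carry over. Pictures are saved under pics/ and viewed, about 12 in all and at most 16, crops included, and the job is handed in when it is done.

```bash
ls; mkdir -p pics
python3 - <<'E'
from bench import robot,cams
import cv2,numpy as np
np.set_printoptions(precision=4,suppress=True)
for n in("scene","top"):
    s=cams.snapshot(n); cv2.imwrite(f"pics/{n}0.png",s["img"])
    print(n,{k:v for k,v in s.items() if k!="img"})
print(robot.read_time_s(),robot.read_tcp_rot())
E
```

```text
pics
scene {'vertical_fov': 42.717869466079506, 'cx': 252.72294721106456, 'cy': 193.1942761307369, 'k1': -0.1602914324357297, 'pose': array([[ 0.8959, -0.3422,  0.2832,  0.1536],
       [-0.4441, -0.7041,  0.554 , -0.7777],
       [ 0.0098, -0.6221, -0.7828,  1.0392],
       [ 0.    ,  0.    ,  0.    ,  1.    ]])}
top {'vertical_fov': 49.56511599035009, 'cx': 254.3501076727636, 'cy': 185.27311453593947, 'k1': -0.00306715293705762, 'pose': array([[ 0.0169, -0.988 ,  0.1537,  0.3635],
       [-0.9998, -0.0156,  0.0096, -0.0904],
       [-0.0071, -0.1538, -0.9881,  1.0278],
       [ 0.    ,  0.    ,  0.    ,  1.    ]])}
0.1 [[ 0.2733 -0.0005 -0.9619]
 [ 0.9619 -0.001   0.2733]
 [-0.0011 -1.      0.0002]]
```

View pics/scene0.png

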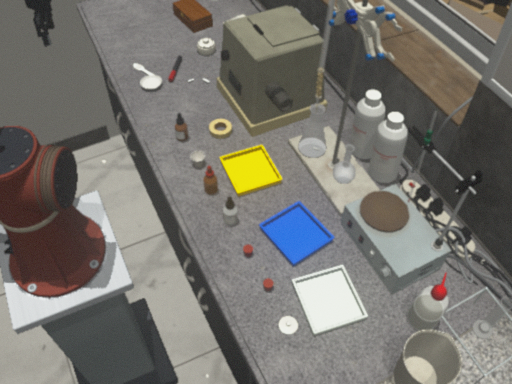

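View pics/top0.png

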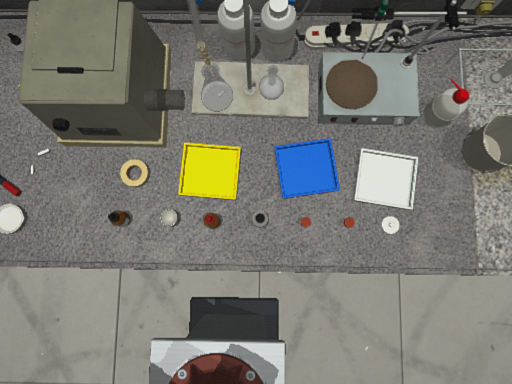

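Top view: trays are yellow (210,171), blue (307,168) and white (386,178). The row from left is amber/black (119,218), crucible (169,218), amber/red (212,220), clear (260,219), stoppers (305,222) and (349,222), lid (390,225). The scene view shows the same order. I'll zoom in for exact pixels.

Run:
```python
import cv2
a=cv2.imread("pics/top0.png")[195:240,95:415]
b=cv2.imread("pics/scene0.png")[105:345,165:315]
r=lambda i,k:cv2.resize(i,None,fx=k,fy=k,interpolation=cv2.INTER_CUBIC)
import numpy as np
a1=r(a[:,:160],5);a2=r(a[:,160:],5)
cv2.imwrite("pics/c1.png",np.vstack([a1,a2]))
b1=r(b[:120],4.9);b2=r(b[120:],4.9)
cv2.imwrite("pics/c2.png",r(b[:118,:100],5));
```

```text
(no output)
```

View pics/c1.png

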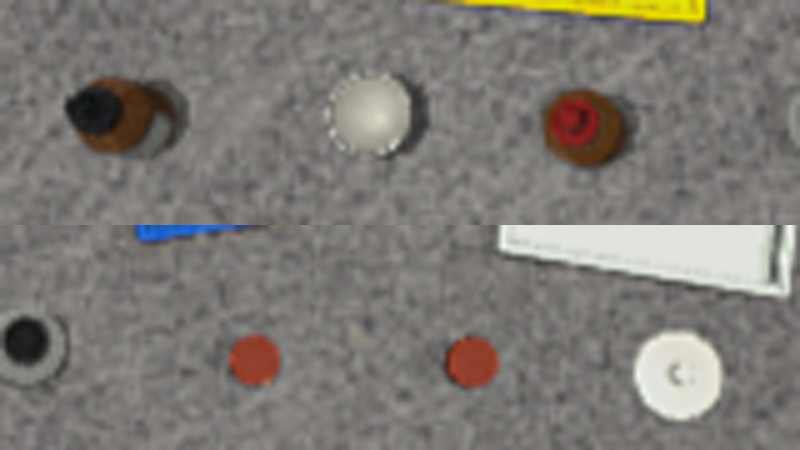

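View pics/c2.png

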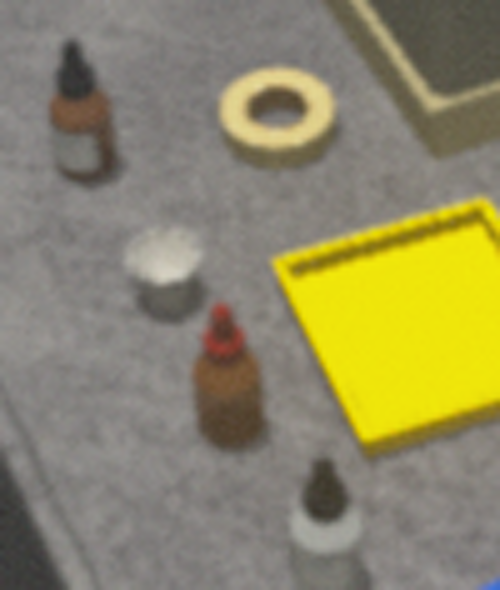

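Crops in full-image pixels. Top-view teat tips are amber/black (110,216.5), amber/red (209.4,218.6) and clear (260,218); stoppers are (306,222) and (349.4,222.4). Scene-view tips are (179.4,113.6), (209.2,166) and (229.4,197).

```bash
cat > h.py <<'E'
import cv2,numpy as np
np.set_printoptions(precision=4,suppress=True)
def K(s):
    f=s["img"].shape[0]/2/np.tan(np.radians(s["vertical_fov"])/2)
    return np.array([[f,0,s["cx"]],[0,f,s["cy"]],[0,0,1]]),np.array([s["k1"],0,0,0,0])
def ray(s,uv):
    k,d=K(s);n=cv2.undistortPoints(np.array([[uv]],float),k,d)[0,0]
    v=s["pose"][:3,:3]@[*n,1];return s["pose"][:3,3],v/np.linalg.norm(v)
def onz(s,uv,z):
    o,v=ray(s,uv);return o+v*(z-o[2])/v[2]
def tri(*obs):
    A=0;b=0;R=[ray(*o) for o in obs]
    for o,v in R:
        P=np.eye(3)-np.outer(v,v);A=A+P;b=b+P@o
    x=np.linalg.solve(A,b)
    return x,max(np.linalg.norm((np.eye(3)-np.outer(v,v))@(x-o)) for o,v in R)
def proj(s,p):
    T=np.linalg.inv(s["pose"]);k,d=K(s)
    return cv2.projectPoints(np.array([p],float),cv2.Rodrigues(T[:3,:3])[0],T[:3,3],k,d)[0][0,0]
def blobs(m,amin=15):
    n,l,st,c=cv2.connectedComponentsWithStats(m.astype(np.uint8))
    return [(c[i],st[i,4],l==i) for i in range(1,n) if st[i,4]>=amin]
E
python3 - <<'E'
from h import *
from bench import cams
S,T=cams.snapshot("scene"),cams.snapshot("top")
for n,a,b in (("ab",(110,216.5),(179.4,113.6)),("ar",(209.4,218.6),(209.2,166)),("cl",(260,218),(229.4,197))):
    print(n,*tri((T,a),(S,b)))
for nm,s in(("T",T),("S",S)):
    h=cv2.cvtColor(s["img"],cv2.COLOR_BGR2HSV);H,Sa,V=[h[...,i].astype(int) for i in range(3)]
    red=((H<8)|(H>172))&(Sa>140)&(V>70)
    print(nm,"red",[(c.round(1),a) for c,a,_ in blobs(red) if c[0]>180 and c[1]>150])
    for t,m in(("yellow",(abs(H-29)<5)&(Sa>150)&(V>80)),("blue",(abs(H-110)<12)&(Sa>150)&(V>60)),("white",(Sa<25)&(V>190))):
        c,a,l=max((b for b in blobs(m) if 150<b[0][1]<320 ),key=lambda b:b[1])
        hull=cv2.convexHull(np.argwhere(l)[:,::-1].astype(np.int32))
        q=cv2.approxPolyN(hull,4,ensure_convex=True).reshape(-1,2)
        w=np.array([onz(s,p,.018)[:2] for p in q])
        print(nm,t,a,"corner mean",w.mean(0),"\n",w, [np.linalg.norm(w[i]-w[i-1]).round(3) for i in range(4)])
E
```

```text
ab [0.4344 0.2419 0.0941] 0.002120081576887313
ar [0.4322 0.0176 0.0977] 0.0011993675945392024
cl [ 0.4363 -0.0958  0.0966] 0.0019953932729866323
T red [(array([209.5, 219.2]), np.int32(77)), (array([305.4, 221.5]), np.int32(72)), (array([348.7, 222. ]), np.int32(73))]
T yellow 3011 corner mean [0.5564 0.031 ] 
 [[ 0.4858 -0.0338]
 [ 0.4959  0.1063]
 [ 0.6273  0.0972]
 [ 0.6166 -0.0456]] [np.float64(0.131), np.float64(0.141), np.float64(0.132), np.float64(0.143)]
T blue 3011 corner mean [ 0.5664 -0.2081] 
 [[ 0.4901 -0.1487]
 [ 0.6204 -0.1279]
 [ 0.643  -0.2676]
 [ 0.5121 -0.2881]] [np.float64(0.141), np.float64(0.132), np.float64(0.142), np.float64(0.133)]
T white 2809 corner mean [ 0.5432 -0.4046] 
 [[ 0.4682 -0.4647]
 [ 0.488  -0.3243]
 [ 0.6186 -0.3443]
 [ 0.5978 -0.4849]] [np.float64(0.131), np.float64(0.142), np.float64(0.132), np.float64(0.142)]
S red [(array([209.4, 173.7]), np.int32(19)), (array([247.5, 248.7]), np.int32(39)), (array([439.6, 289.9]), np.int32(171)), (array([267.5, 283.1]), np.int32(37))]
S yellow 1918 corner mean [0.5559 0.027 ] 
 [[ 0.4852 -0.0433]
 [ 0.4928  0.105 ]
 [ 0.6279  0.0962]
 [ 0.6174 -0.0499]] [np.float64(0.132), np.float64(0.149), np.float64(0.135), np.float64(0.146)]
S blue 2399 corner mean [ 0.5661 -0.2124] 
 [[ 0.5122 -0.2936]
 [ 0.4894 -0.1528]
 [ 0.6185 -0.1305]
 [ 0.6443 -0.2727]] [np.float64(0.134), np.float64(0.143), np.float64(0.131), np.float64(0.145)]
S white 2988 corner mean [ 0.545  -0.4059] 
 [[ 0.4687 -0.4676]
 [ 0.4896 -0.3247]
 [ 0.6218 -0.3451]
 [ 0.5999 -0.4863]] [np.float64(0.133), np.float64(0.144), np.float64(0.134), np.float64(0.143)]
```

Tip heights are 94–98 mm against 96 expected, and the tray sides come out 131–143 mm against 132×142 with bead, so the measurements hold. Next I'll triangulate the stoppers, move above the first bottle and check with the wrist camera.

```bash
cat >> h.py <<'E'
from bench import robot,release,grab,planner,cams
def ori(a):
    """tool down, jaws along angle a or a+pi, whichever turns joint 6 less off mid-range"""
    c,s=np.cos(a),np.sin(a);return np.array([[c,0,-s],[s,0,c],[0,-1,0]])
def best(p,a):
    o=[(abs(q[5]),k) for k in(a,a+np.pi) if (q:=planner.ik(p,ori(k))) is not None]
    return ori(min(o)[1])
def snap(n,f):
    s=cams.snapshot(n);cv2.imwrite(f"pics/{f}.png",s["img"]);return s
E
python3 - <<'E'
from h import *
S,T=cams.snapshot("scene"),cams.snapshot("top")
for a,b in(((305.4,221.5),(247.5,248.7)),((348.7,222),(267.5,283.1))):
    print(*tri((T,a),(S,b)),onz(T,a,.022))
p=[.434,.242,.2]
for k in(0,np.pi,np.pi/4,-np.pi/4*3): print(k,planner.ik(p,ori(k)))
R=best(p,0)
robot.goto(p,R)
s=snap("wrist","w1");print(s["pose"],s["vertical_fov"],proj(s,[.434,.242,.096]),robot.read_tool_pos(),robot.read_time_s())
E
```

```text
[ 0.4338 -0.2056  0.0201] 0.00029017367191852615 [ 0.4334 -0.2053  0.022 ]
[ 0.4344 -0.3103  0.0191] 0.0003602690844552822 [ 0.4339 -0.3096  0.022 ]
0 [ 0.2448 -0.2136 -0.2304  1.554   0.      1.8156]
3.141592653589793 [ 0.2448 -0.2136 -0.2304  1.554   0.     -1.326 ]
0.7853981633974483 [ 0.2448 -0.2136 -0.2304  1.554   0.      1.0302]
-2.356194490192345 [ 0.2448 -0.2136 -0.2304  1.554   0.     -2.1114]
[[-1.     -0.0007 -0.0008  0.4339]
 [-0.0009  0.9641  0.2657  0.174 ]
 [ 0.0006  0.2657 -0.9641  0.3626]
 [ 0.      0.      0.      1.    ]] 69.71684491536482 [255.5522 180.5506] [0.4339 0.2423 0.2   ] 2.6333
```

View pics/w1.png

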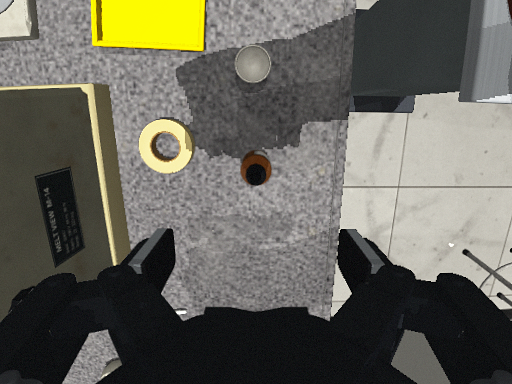

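The wrist view shows the teat tip near (256,181). The prediction from the measured point was (255.6,180.5), so they agree to about 1–2 mm. Grasping the first bottle.

```bash
cat >> h.py <<'E'
def pick(x,y,z,a,f=30,up=.2):
    p=[x,y,up];R=best(p,a)
    robot.goto(p,R);robot.servo_line([x,y,z],feed=.12);grab(f)
    print("width",robot.read_width(),"tcp",robot.read_tool_pos(),"F",robot.read_ft_force())
    robot.servo_line([x,y,up],feed=.12)
    print("lifted",robot.read_width(),"F",robot.read_ft_force(),"t",robot.read_time_s())
def place(x,y,z,a,up=.2):
    p=[x,y,up];R=best(p,a)
    robot.goto(p,R);robot.servo_line([x,y,z+.012],feed=.12);robot.servo_line([x,y,z],feed=.03)
    print("down F",robot.read_ft_force());release();robot.wait(.1)
    robot.servo_line([x,y,up],feed=.15);print("t",robot.read_time_s())
E
python3 - <<'E'
from h import *
pick(.434,.242,.031,0)
snap("scene","s1");s=snap("wrist","w2")
E
```

```text
width 0.02762072657490106 tcp [0.4342 0.242  0.0312] F [0.6953 0.6372 2.7415]
lifted 0.027058319420463602 F [ 0.3391  0.7564 -0.2272] t 6.575
```

View pics/w2.png

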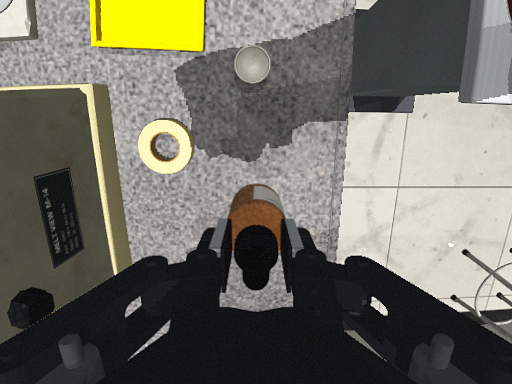

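The wrist view shows the bottle held, collar at (256,245). But the width is 27 mm, not 37, so the grip may be on the shoulder. I'll check from the side.

Run:
```python
from h import *
s=snap("scene","s2");u=proj(s,[.434,.242,.2]).astype(int);print(u)
c=s["img"][max(0,u[1]-60):u[1]+70,max(0,u[0]-60):u[0]+70]
cv2.imwrite("pics/s2c.png",cv2.resize(c,None,fx=4.5,fy=4.5,interpolation=cv2.INTER_CUBIC))
```

```text
[174  84]
```

View pics/s2c.png

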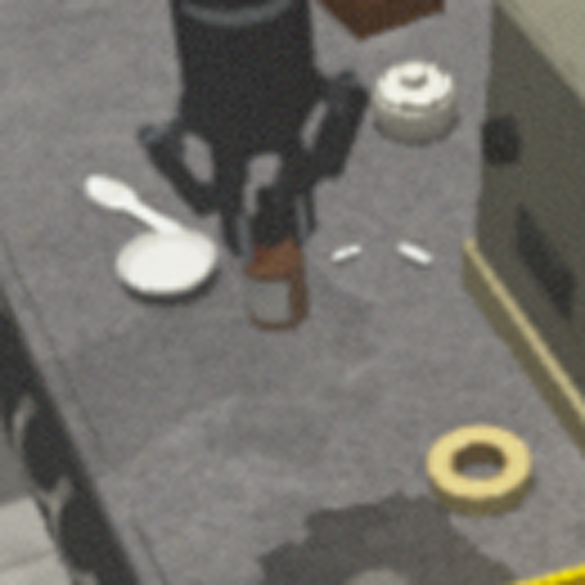

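The fingers hold the shoulder and the bottle is still upright. Straight down there is no room to go lower, because the palm sits just above the teat. I'll put it back, then regrip lower with the tool tilted 40° forward and the jaws horizontal.

```bash
cat >> h.py <<'E'
TH=np.radians(40)
def tilt(h,sgn=1,th=TH):
    y=np.array([np.cos(h)*np.sin(th),np.sin(h)*np.sin(th),-np.cos(th)])
    x=sgn*np.array([-np.sin(h),np.cos(h),0]);return np.c_[x,y,np.cross(x,y)]
def tcp(p,R,g=.024): return np.array(p)+g*R[:,1]
E
python3 - <<'E'
from h import *
for n,p,h in(("ab",[.434,.242,.043],.5),("ab",[.434,.242,.043],.25),("ar",[.432,.018,.043],0),("cl",[.436,-.096,.043],-.2),
  ("blue far",[.59,-.21,.047],-.16),("blue near",[.54,-.205,.047],-.16),("white",[.535,-.405,.047],-.14),("white",[.535,-.405,.047],-.6)):
  for sg in(1,-1):
    R=tilt(h,sg)
    a=[planner.ik(tcp(np.add(p,d),R),R) for d in([0,0,0],[0,0,.14],-.09*R[:,1])]
    print(n,h,sg,[None if q is None else q.round(2) for q in a])
E
```

```text
ab 0.5 1 [None, None, None]
ab 0.5 -1 [None, None, None]
ab 0.25 1 [None, None, None]
ab 0.25 -1 [None, None, None]
ar 0 1 [None, None, None]
ar 0 -1 [None, None, None]
cl -0.2 1 [None, None, None]
cl -0.2 -1 [None, None, None]
blue far -0.16 1 [array([-0.72, -0.56, -1.  ,  0.51,  0.35, -0.45]), array([-0.72, -0.68, -0.82,  0.82,  0.35, -0.45]), None]
blue far -0.16 -1 [array([-0.72, -0.56, -1.  ,  0.51,  0.35,  2.69]), array([-0.72, -0.68, -0.82,  0.82,  0.35,  2.69]), None]
blue near -0.16 1 [None, None, None]
blue near -0.16 -1 [None, None, None]
white -0.14 1 [array([-1.09, -0.21, -0.71,  0.61,  0.55, -0.82]), array([-1.09, -0.34, -0.56,  0.9 ,  0.55, -0.82]), array([-1.19, -0.43, -0.75,  0.86,  0.59, -0.93])]
white -0.14 -1 [array([-1.09, -0.21, -0.71,  0.61,  0.55,  2.32]), array([-1.09, -0.34, -0.56,  0.9 ,  0.55,  2.32]), array([-1.19, -0.43, -0.75,  0.86,  0.59,  2.21])]
white -0.6 1 [array([-0.94, -0.4 , -0.89,  0.41,  0.22, -0.27]), array([-0.94, -0.54, -0.73,  0.71,  0.22, -0.27]), array([-0.99, -0.75, -0.99,  0.67,  0.25, -0.3 ])]
white -0.6 -1 [array([-0.94, -0.4 , -0.89,  0.41,  0.22,  2.88]), array([-0.94, -0.54, -0.73,  0.71,  0.22,  2.88]), array([-0.99, -0.75, -0.99,  0.67,  0.25,  2.84])]
```

Run:
```python
from h import *
s=cams.snapshot("wrist");print(robot.read_tool_pos(),robot.read_width(),robot.read_joint_pos())
def zat(uv,y):
    o,v=ray(s,uv);return o+v*(y-o[1])/v[1]
print("teat tip",zat((256,288),.242),"foot near edge",zat((255,184),.2235),"fingertip L",zat((215,222),.231),zat((297,222),.231))
cv2.imwrite("pics/w2c.png",cv2.resize(s["img"][165:315,180:335],None,fx=4,fy=4,interpolation=cv2.INTER_CUBIC))
# heading options, tilt
for n,p in(("ab",[.434,.242,.043]),("ar",[.432,.018,.043]),("cl",[.436,-.096,.043]),("blueR",[.55,-.24,.047]),("blueL",[.55,-.18,.047]),("white",[.535,-.405,.047])):
  for h in(-np.pi/2,np.pi/2,np.pi):
   R=tilt(h,1,np.radians(35));r=[]
   for sg in(1,-1):
    R=tilt(h,sg,np.radians(35))
    a=[planner.ik(tcp(np.add(p,d),R),R) for d in([0,0,0],[0,0,.14])]
    r.append([None if q is None else q.round(2)[[3,4,5]] for q in a])
   print(n,round(h,1),*r)
```

```text
[0.4338 0.2419 0.1995] 0.027458379947569896 [ 0.2448 -0.2134 -0.231   1.554  -0.     -1.326 ]
teat tip [0.4336 0.242  0.2676] foot near edge [0.4341 0.2235 0.1763] fingertip L [0.4553 0.231  0.2262] [0.4117 0.231  0.2262]
ab -1.6 [array([ 1.48, -0.51,  2.21]), array([ 1.72, -0.51,  2.21])] [array([ 1.48, -0.51, -0.94]), array([ 1.72, -0.51, -0.94])]
ab 1.6 [array([ 1.22,  0.6 , -1.74]), array([ 1.5 ,  0.6 , -1.74])] [array([1.22, 0.6 , 1.4 ]), array([1.5, 0.6, 1.4])]
ab 3.1 [array([ 1.78,  0.1 , -2.99]), array([ 2.01,  0.1 , -2.99])] [array([1.78, 0.1 , 0.15]), array([2.01, 0.1 , 0.15])]
ar -1.6 [array([ 1.2 , -0.6 ,  1.74]), array([ 1.48, -0.6 ,  1.74])] [array([ 1.2 , -0.6 , -1.41]), array([ 1.48, -0.6 , -1.41])]
ar 1.6 [array([ 1.48,  0.48, -2.3 ]), array([ 1.75,  0.48, -2.3 ])] [array([1.48, 0.48, 0.85]), array([1.75, 0.48, 0.85])]
ar 3.1 [array([ 1.73, -0.11,  2.99]), array([ 1.97, -0.11,  2.99])] [array([ 1.73, -0.11, -0.15]), array([ 1.97, -0.11, -0.15])]
cl -1.6 [array([ 1.05, -0.61,  1.42]), array([ 1.33, -0.61,  1.42])] [array([ 1.05, -0.61, -1.72]), array([ 1.33, -0.61, -1
[... 491 characters left out ...]
ay([1.93, 0.4 , 0.64])]
blueR 3.1 [array([ 1.9 , -0.27,  2.73]), None] [array([ 1.9 , -0.27, -0.41]), None]
blueL -1.6 [array([ 0.94, -0.59,  1.27]), array([ 1.2 , -0.59,  1.27])] [array([ 0.94, -0.59, -1.88]), array([ 1.2 , -0.59, -1.88])]
blueL 1.6 [array([ 1.63,  0.42, -2.44]), array([ 1.87,  0.42, -2.44])] [array([1.63, 0.42, 0.7 ]), array([1.87, 0.42, 0.7 ])]
blueL 3.1 [array([ 1.88, -0.24,  2.79]), None] [array([ 1.88, -0.24, -0.35]), None]
white -1.6 [array([ 0.7 , -0.48,  0.84]), array([ 0.96, -0.48,  0.84])] [array([ 0.7 , -0.48, -2.3 ]), array([ 0.96, -0.48, -2.3 ])]
white 1.6 [array([ 1.93,  0.32, -2.65]), None] [array([1.93, 0.32, 0.49]), None]
white 3.1 [None, None] [None, None]
```

View pics/w2c.png

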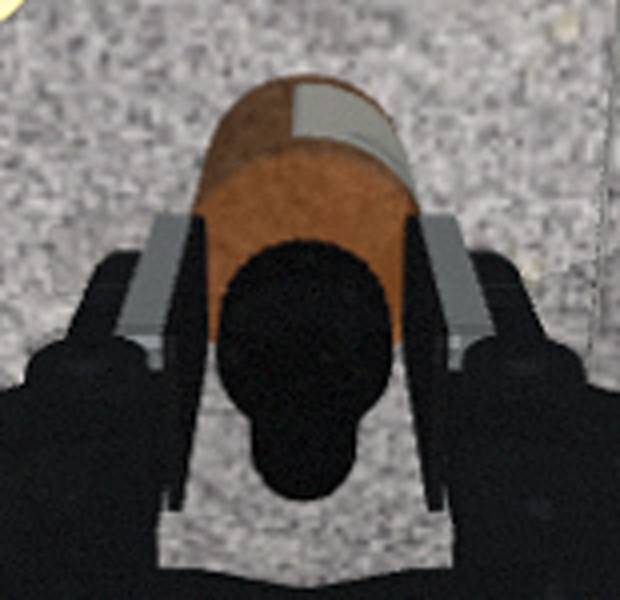

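The wrist crop confirms it: pads sit on the shoulder and the bottle has not slipped (tip 0.267, foot about 0.17). Forward tilts are out of reach, so I'll lean the tool sideways by 50° (jaws along x, body towards +y). Checking reach, then setting the bottle back.

Run:
```python
from h import *
for th in(45,50):
 for n,p,hs in(("ab",[.434,.242,.042],(-1.57,-1.2)),("ar",[.432,.018,.042],(-1.57,-1.2)),("cl",[.436,-.096,.042],(-1.57,-1.2)),("blueR",[.55,-.24,.047],(-1.57,-1.2)),("blueL",[.555,-.18,.047],(-1.57,-1.2)),("white",[.535,-.41,.047],(-1.57,-1.0,-.6))):
  for h in hs:
    R=tilt(h,-1,np.radians(th));r=[]
    a=[planner.ik(tcp(np.add(p,d),R,.028),R) for d in([0,0,0],[0,0,.12],-.09*R[:,1])]
    print(th,n,h,[None if q is None else q.round(2)[[3,4,5]] for q in a])
x,y=.434,.242
robot.servo_line([x,y,.045],feed=.12);robot.servo_line([x,y,.0315],feed=.03);print(robot.read_ft_force());release()
robot.servo_line([x,y,.2],feed=.15)
s=cams.snapshot("top")
c=s["img"][195:240,95:175];cv2.imwrite("pics/t1.png",cv2.resize(c,None,fx=5,fy=5,interpolation=cv2.INTER_CUBIC))
s=snap("wrist","w3");c2=s["img"][130:210,200:310];cv2.imwrite("pics/t1.png",cv2.resize(c2,None,fx=5,fy=5,interpolation=cv2.INTER_CUBIC))
print(robot.read_time_s())
```

```text
45 ab -1.57 [array([ 1.6 , -0.63, -0.81]), array([ 1.8 , -0.63, -0.81]), array([ 1.8 , -0.58, -0.72])]
45 ab -1.2 [array([ 1.32, -0.75, -1.18]), array([ 1.53, -0.75, -1.18]), array([ 1.53, -0.71, -1.05])]
45 ar -1.57 [array([ 1.23, -0.76, -1.27]), array([ 1.47, -0.76, -1.27]), array([ 1.47, -0.73, -1.11])]
45 ar -1.2 [array([ 0.93, -0.77, -1.78]), array([ 1.2 , -0.77, -1.78]), array([ 1.2 , -0.79, -1.56])]
45 cl -1.57 [array([ 1.01, -0.78, -1.63]), array([ 1.26, -0.78, -1.63]), array([ 1.27, -0.78, -1.42])]
45 cl -1.2 [None, None, array([ 1.04, -0.74, -1.97])]
45 blueR -1.57 [array([ 0.75, -0.74, -1.98]), array([ 0.98, -0.74, -1.98]), array([ 0.99, -0.77, -1.82])]
45 blueR -1.2 [array([ 0.44, -0.55, -2.48]), array([ 0.71, -0.55, -2.48]), array([ 0.68, -0.61, -2.37])]
45 blueL -1.57 [array([ 0.86, -0.77, -1.83]), array([ 1.09, -0.77, -1.83]), array([ 1.1 , -0.78, -1.67])]
45 blueL -1.2 [array([ 0.51, -0.62, -2.35]), array([ 0.78, -0.62, -2.35]), array([ 0.76, -0.67, -2.22])]
45 white -1.57 [array([ 0.5 , -0.63, -2.33]), array([ 0.74, -0.63, -2.33]), array([ 0.71, -0.67, -2.22])]
45 wh
[... 759 characters left out ...]
rray([ 0.69, -0.83, -1.97]), array([ 0.93, -0.83, -1.97]), array([ 0.95, -0.86, -1.78])]
50 blueR -1.2 [array([ 0.32, -0.62, -2.5 ]), array([ 0.61, -0.62, -2.5 ]), array([ 0.58, -0.69, -2.37])]
50 blueL -1.57 [array([ 0.82, -0.86, -1.81]), array([ 1.05, -0.86, -1.81]), array([ 1.09, -0.87, -1.61])]
50 blueL -1.2 [array([ 0.41, -0.69, -2.37]), array([ 0.69, -0.69, -2.37]), array([ 0.67, -0.76, -2.21])]
50 white -1.57 [array([ 0.39, -0.7 , -2.35]), array([ 0.64, -0.7 , -2.35]), array([ 0.61, -0.76, -2.22])]
50 white -1.0 [array([ 0.1 , -0.18, -2.99]), array([ 0.4 , -0.18, -2.99]), None]
50 white -0.6 [array([0.15, 0.28, 2.89]), array([0.46, 0.28, 2.89]), None]
[-0.1025  0.1214 -0.004 ]
10.7917
```

View pics/t1.png

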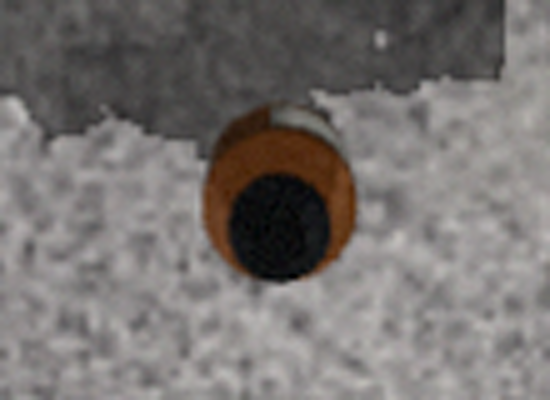

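The bottle stands upright again where it was, centred at about (256,169) in the wrist view. Regripping with the 50° sideways tilt.

```bash
cat >> h.py <<'E'
T5=np.radians(50); Z=np.array([0,0,1.])
def tpick(x,y,h=.042,hd=-np.pi/2,f=30,g=.028):
    R=tilt(hd,-1,T5);t=tcp([x,y,h],R,g);b=t-.095*R[:,1]
    robot.goto(b+.1*Z,R);robot.servo_line(b,feed=.2);robot.servo_line(t,feed=.1);grab(f)
    print("width",robot.read_width(),"tcp",robot.read_tool_pos(),"want",t,"F",robot.read_ft_force())
    robot.servo_line(t+.13*Z,feed=.12)
    print("lifted",robot.read_width(),"F",robot.read_ft_force(),"t",robot.read_time_s())
def tplace(x,y,h=.0465,hd=-np.pi/2,g=.028,back=.095):
    R=tilt(hd,-1,T5);t=tcp([x,y,h],R,g)
    robot.goto(t+.125*Z,R);robot.servo_line(t+.012*Z,feed=.12);robot.servo_line(t,feed=.03)
    print("down",robot.read_ft_force(),robot.read_width(),robot.read_tool_pos()-t);release();robot.wait(.1)
    robot.servo_line(t-back*R[:,1],feed=.15);robot.servo_line(t-back*R[:,1]+.1*Z,feed=.2);print("t",robot.read_time_s())
E
python3 - <<'E'
from h import *
tpick(.434,.242)
s=snap("scene","s3");c=s["img"][10:150,110:270]
cv2.imwrite("pics/s3c.png",cv2.resize(c,None,fx=4,fy=4,interpolation=cv2.INTER_CUBIC))
E
```

```text
width 0.03517178138976499 tcp [0.4341 0.2207 0.0242] want [0.434  0.2206 0.024 ] F [-0.593   1.2777  2.2304]
lifted 0.03522775261264411 F [ 0.2088 -0.3408 -0.7467] t 15.4583
```

View pics/s3c.png

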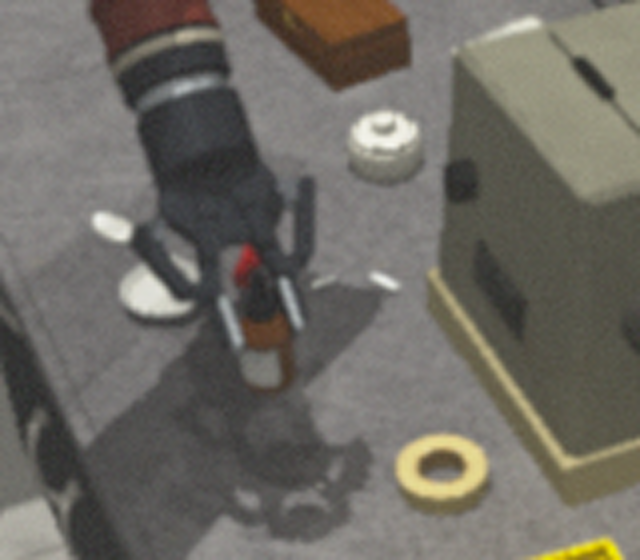

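Held on the body: width 35 mm, stable after lifting, bottle upright at about (267,370) in the crop. Placing it in the right half of the blue tray.

Run:
```python
from h import *
tplace(.551,-.243)
s=snap("top","t2");c=s["img"][130:245,240:360]
s2=snap("scene","s4");c2=s2["img"][180:295,240:360]
cv2.imwrite("pics/p1.png",cv2.resize(np.hstack([c,c2]),None,fx=3.3,fy=3.3,interpolation=cv2.INTER_CUBIC))
```

```text
down [ 0.8091 -0.4843 -0.7758] 0.035201086295489445 [-0.0001  0.0001 -0.0003]
t 21.05
```

View pics/p1.png

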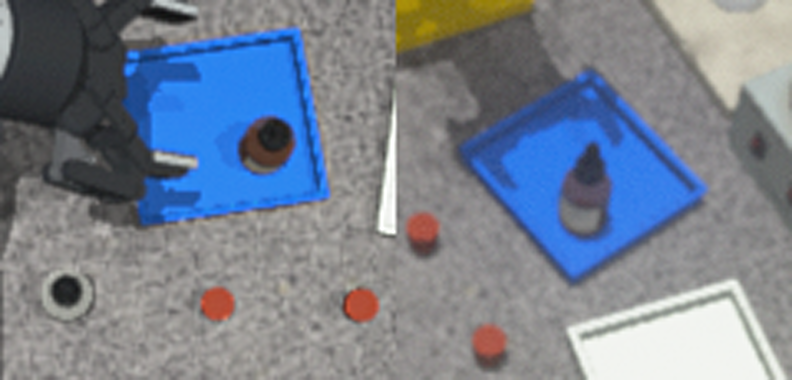

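Both views show the first bottle upright in the blue tray: (267,143) in the left half, (585,195) in the right. The force reading still showed its weight, so it was released slightly above the floor. I'll add a contact check before release for the rest. Amber/red next.

```bash
sed -i 's|    print("down",robot|    settle(t)\n&|' h.py
cat >> h.py <<'E'
def settle(t,n=6):
    """creep down in 0.5 mm steps until the thing held bears on the floor"""
    robot.wait(.2);f0=robot.read_ft_force()[2];k=0
    while k<n and robot.read_ft_force()[2]-f0<1.2:
        k+=1;robot.servo_line(t-.0005*k*Z,feed=.02)
    print("settle steps",k,"dF",robot.read_ft_force()[2]-f0)
E
python3 - <<'E'
from h import *
tpick(.432,.018)
tplace(.5415,-.183)
s=snap("top","t3");c=s["img"][130:245,240:360]
s2=snap("scene","s5");c2=s2["img"][180:295,240:360]
cv2.imwrite("pics/p2.png",cv2.resize(np.hstack([c,c2]),None,fx=3.3,fy=3.3,interpolation=cv2.INTER_CUBIC))
E
```

```text
width 0.03536143905416867 tcp [ 0.4323 -0.0034  0.0242] want [ 0.432  -0.0034  0.024 ] F [ 0.0483 -0.6303  1.5919]
lifted 0.034971701770819416 F [-0.1503 -0.1919 -0.7892] t 25.75
settle steps 2 dF 3.9086370766472136
down [-2.2045  1.8809  4.7546] 0.03488952957358452 [ 0.0001 -0.0002 -0.0003]
t 31.1
```

View pics/p2.png

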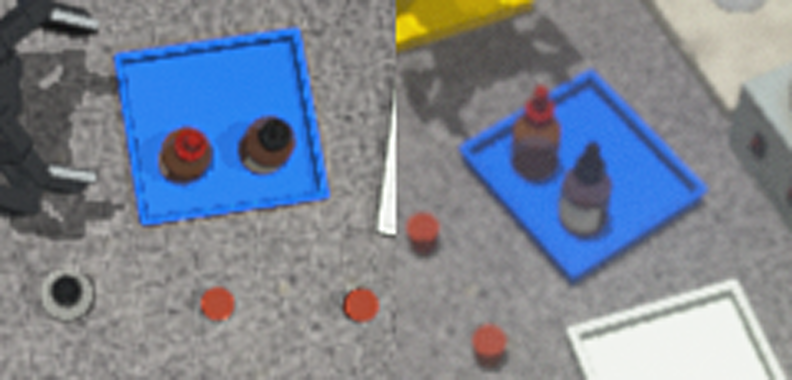

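Both amber bottles stand upright in the blue tray, at (186,152) and (268,145) in the left half, and the second one touched down before release. Now the clear bottle, placed with heading −1.2 to keep the wrist clear of the ambers.

Run:
```python
from h import *
for hd in(-1.2,-1.35):
    R=tilt(hd,-1,T5);t=tcp([.535,-.42,.0465],R,.028)
    q=[planner.ik(a,R) for a in(t,t+.13*Z,t-.095*R[:,1],t-.095*R[:,1]+.1*Z)]
    print(hd,[x is not None for x in q])
    if all(x is not None for x in q): break
else: raise SystemExit
tpick(.436,-.096)
tplace(.535,-.42,hd=hd)
s=snap("top","t4");c=s["img"][130:245,300:430]
s2=snap("scene","s6");c2=s2["img"][240:355,260:390]
cv2.imwrite("pics/p3.png",cv2.resize(np.hstack([c,c2]),None,fx=3,fy=3,interpolation=cv2.INTER_CUBIC))
```

```text
-1.2 [True, True, True, True]
width 0.03539861638772345 tcp [ 0.4362 -0.1174  0.0243] want [ 0.436  -0.1174  0.024 ] F [-0.4079  0.3224  2.9235]
lifted 0.03550546973925132 F [-0.4162  0.0392 -0.8391] t 35.3
settle steps 1 dF 2.455947807291926
down [-0.2577 -0.1753  0.7302] 0.03474232039842272 [ 0.     -0.0001 -0.0003]
t 40.75
```

View pics/p3.png

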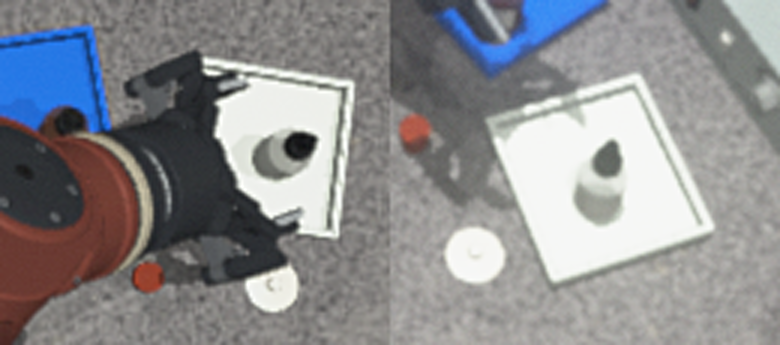

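The clear bottle stands upright in the white tray at (290,152) in the left half. Next the stoppers. The images suggest the open fingertips sit higher than the TCP figure says, so I'll feel for the bench once with the open fingers around stopper a.

Run:
```python
from h import *
x,y=.4336,-.2055
R=best([x,y,.2],np.pi/2)
robot.goto([x,y,.2],R);robot.servo_line([x,y,.0],feed=.12);robot.wait(.3)
f0=robot.read_ft_force()[2];z=0
while z>-.034:
    z-=.001;robot.servo_line([x,y,z],feed=.02);d=robot.read_ft_force()[2]-f0
    if d>2.5: break
print("contact tcp z",z,"dF",d,robot.read_tool_pos(),robot.read_time_s())
robot.servo_line([x,y,z+.014],feed=.05)
grab(25);robot.wait(.2)
print("grip",robot.read_width(),robot.read_ft_force()-[0,0,f0],robot.read_time_s())
```

```text
contact tcp z -0.03400000000000002 dF 11.27454320350495 [ 0.4337 -0.2055 -0.0332] 53.225
grip 0.022801206593297364 [ 0.1236 -0.7095  2.0586] 54.4583
```

Contact came at TCP z ≈ −0.033, so the open fingertips really do sit about 33 mm behind the stated TCP. The grip width of 22.8 mm fits the stopper. Placing both.

```bash
cat >> h.py <<'E'
def splace(x,y,z0,up=.15):
    a=np.pi/2-.072;R=best([x,y,up],a);t=np.array([x,y,z0+.0045])
    robot.goto([x,y,up],R);robot.servo_line(t+.01*Z,feed=.12);robot.servo_line(t,feed=.03)
    settle(t);print("w",robot.read_width());release();robot.wait(.1);print("open F",robot.read_ft_force())
    robot.servo_line([x,y,up],feed=.15)
E
python3 - <<'E'
from h import *
z0=robot.read_tool_pos()[2];print(z0)
robot.servo_line([.4336,-.2055,.15],feed=.12);print("lift",robot.read_width(),robot.read_ft_force())
splace(.571,.028,z0)
x,y=.4342,-.310
R=best([x,y,.15],np.pi/2);robot.goto([x,y,.15],R);robot.servo_line([x,y,z0],feed=.1);grab(25);robot.wait(.2)
print("b",robot.read_width(),robot.read_ft_force())
robot.servo_line([x,y,.15],feed=.12);print("lift",robot.read_width())
splace(.526,.031,z0)
robot.goto([.42,.25,.25],best([.42,.25,.25],np.pi/2));robot.wait(.3)
s=snap("top","t5");c=s["img"][130:245,100:420]
s2=snap("scene","s7");c2=s2["img"][105:345,160:400]
cv2.imwrite("pics/p4.png",np.vstack([cv2.resize(c,(800,288),interpolation=cv2.INTER_CUBIC),np.pad(cv2.resize(c2,(300,300),interpolation=cv2.INTER_CUBIC),((0,0),(0,500),(0,0)))]))
big=np.hstack([cv2.resize(c2[40:95,50:130],None,fx=5,fy=5,interpolation=cv2.INTER_CUBIC),cv2.resize(s["img"][140:200,175:250],None,fx=275/60,fy=275/60,interpolation=cv2.INTER_CUBIC)])
cv2.imwrite("pics/p5.png",big)
print(robot.read_time_s())
E
```

```text
-0.019876974217864628
lift 0.02277931049209668 [-0.404  -0.2794 -0.4945]
settle steps 2 dF 6.376615474232628
w 0.022332138880506162
open F [-0.6465 -1.6203  0.1396]
b 0.022697288234817214 [-0.471  -0.0704  1.5714]
lift 0.022807508208414762
settle steps 1 dF 2.191361555929312
w 0.023212516741508316
open F [-0.445  -0.125  -0.0459]
74.3917
```

View pics/p4.png

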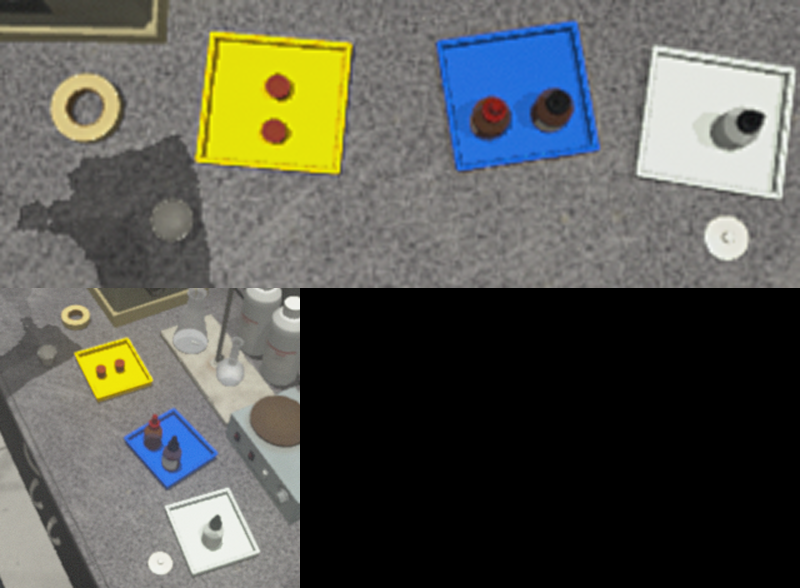

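View pics/p5.png

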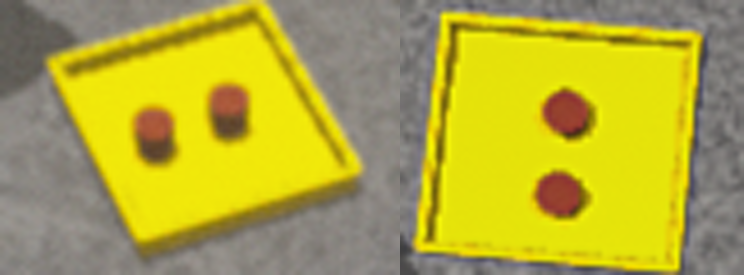

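Everything is in its tray and upright. The stoppers stand on the yellow floor at (278,87) and (275,131). The lid at (390,225) and crucible at (169,218) in full-image pixels are unchanged from the start.

```bash
python3 -c "
from bench import robot
robot.sign_off()"
```

```text
the job is handed in; nothing more can be done
```

I sorted all five pieces and handed the job in. Both amber bottles are in the blue tray, the clear bottle is in the white tray, and both stoppers are in the yellow tray. The robot clock read 74 s of the 128 s allowed.

**Final checks:** The last top and scene pictures show every piece upright inside its tray. The crucible and lid are at the same pixels as at the start, and the arm was clear of everything. The second amber bottle, the clear bottle and both stoppers all showed a rise in force at the tray floor before I opened the fingers.

**What went wrong or disagreed:**
- **First grasp:** Coming straight down on the amber/black bottle, the fingers closed on its shoulder (27 mm wide instead of 37 mm). I lifted it, set it back upright, and regripped it on the body with the tool tilted 50°. I used that grip for all three bottles.
- **First placement:** The amber/black bottle was released before the force showed it touching the tray floor, probably under 1 mm above it. It stayed upright, and I added the contact check for the rest.
- **Fingertip position:** Feeling for the bench showed the open fingertips about 33 mm behind the stated TCP, against 13 mm from the text. I set the stopper grip height from that measurement.

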